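# Pack a crew's oarlocks in seat order

## Task

The quad is going to a regatta: pack its four oarlocks from the row of blue bins in the parts tray into the four compartments of the plywood carry tray, one in each, standing upright on the floor of its compartment. Each rower's oarlock is set up for that seat, so keep them in the same order from left to right, seen from the robot, as they stand in the bins at the start, and do not tip any of them over on the way.

Things in the scene. Friction and masses are not known exactly. Their poses are not given: they have to be found in the camera images.
- oarlock_small_mid (a point): Upright loose oarlock, black with a steel gate bar and hex nut: 78 x 32 x 70 mm (x, y, z), 12 mm more at the screw. Point: its centre, 35 mm up. x: from the round sleeve (near the robot at the start) to the screw end. Gate bar along x on top, 16 mm wide, 14 high, middle at x +9, z +28 mm; open window under it 40 x 46 mm (x, z): pinch the bar along y from above. 0.1-0.3 kg.
- oarlock_wing_mid (a point): Upright loose oarlock, all black with a steel wing nut: 82 x 32 x 76 mm (x, y, z), 13 mm more at the screw. Point: its centre, 38 mm up. x: from the round sleeve (near the robot at the start) to the screw end. Gate bar along x on top, 16 mm wide, 14 high, middle at x +9, z +31 mm; open window under it 44 x 52 mm (x, z): pinch the bar along y from above. 0.1-0.3 kg.
- oarlock_metal_mid (a point): Upright loose oarlock, all aluminium with a brass knob: 84 x 32 x 82 mm (x, y, z), 12 mm more at the screw. Point: its centre, 41 mm up. x: from the round sleeve (near the robot at the start) to the screw end. Gate bar along x on top, 16 mm wide, 14 high, middle at x +9, z +34 mm; open window under it 46 x 58 mm (x, z): pinch the bar along y from above. 0.1-0.3 kg.
- oarlock_tall_mid (a point): Upright loose oarlock, grey with a black gate bar and slim steel pin: 90 x 32 x 90 mm (x, y, z), 10 mm more at the screw. Point: its centre, 45 mm up. x: from the round sleeve (near the robot at the start) to the screw end. Gate bar along x on top, 16 mm wide, 14 high, middle at x +9, z +38 mm; open window under it 52 x 66 mm (x, z): pinch the bar along y from above. 0.1-0.3 kg.
- bin_small: Fixed blue bin in which oarlock_small stands at the start, about mid-bin: 134 x 78 x 30 mm (x, y, z), walls and floor 3 mm. Origin: centre of its underside; axes as the parts tray. Four equal bins stand in a row along the tray's y, 80 mm apart; which oarlock has which place differs each time.
- bin_wing: Fixed blue bin in which oarlock_wing stands at the start, about mid-bin: 134 x 78 x 30 mm (x, y, z), walls and floor 3 mm. Origin: centre of its underside; axes as the parts tray. Four equal bins stand in a row along the tray's y, 80 mm apart; which oarlock has which place differs each time.
- bin_metal: Fixed blue bin in which oarlock_metal stands at the start, about mid-bin: 134 x 78 x 30 mm (x, y, z), walls and floor 3 mm. Origin: centre of its underside; axes as the parts tray. Four equal bins stand in a row along the tray's y, 80 mm apart; which oarlock has which place differs each time.
- bin_tall: Fixed blue bin in which oarlock_tall stands at the start, about mid-bin: 134 x 78 x 30 mm (x, y, z), walls and floor 3 mm. Origin: centre of its underside; axes as the parts tray. Four equal bins stand in a row along the tray's y, 80 mm apart; which oarlock has which place differs each time.
- parts_tray: Fixed red-rimmed tray, 336 mm long in y, with the row of blue bins (y = +120, +40, -40, -120 mm, undersides at z 6 mm); behind them (x 75 to 137 mm) low yellow bins of hardware. Rim 24 mm high. Origin: on the bench under the middle of the blue row; x away from the robot (yaw up to 0.18 rad), y to the left. It is the left or the right one of the two trays.
- carry_tray: Fixed plywood tray, 332 mm long in y: a row of four equal empty compartments centred at x 0, y = +120, +40, -40, -120 mm, each 132 x 74 mm (x, y) inside, floor z 6 mm, dividers up to z 32, walls 36 mm; behind (x 72 to 136 mm) a pocket with spanner and tape. Origin: on the bench under the middle of the row; x away from the robot (yaw up to 0.18 rad), y to the left.

How it is judged:
By the outcome, as a careful person would: the job done as asked, in the order asked, and still so for the second after the job is handed in, with the robot touching nothing.
It also fails if it takes over 112 s, if anything falls off the work surface, if the arm or the gripper's body presses on something with over 40 N, if the wrist force passes 120 N, or if a joint passes its speed limit or range.

## Robot

A 6-joint arm with a two-finger parallel gripper is mounted at the origin on the work surface. World frame = base frame: x ahead of the robot, y to its left, z up, the work surface at z = 0. Lengths are in mm, angles in rad, forces in N, time in s.
With the tool pointing down it reaches from about 375 to 750 mm from the base axis. Payload 9 kg.
Tool frame: the origin (TCP) lies between the finger pads; the fingertips stand 11 mm ahead of it and the grasp point (between the pads) lies 8 mm behind it; z points along the fingers, y is the line along which they close (so a half turn about z gives the same grasp; the last joint's range is limited). The gripper opens to 85 mm and grips with 20 to 120 N. Pads are 22 mm wide; open, the fingers measure 114 mm over their backs; the gripper's body (76 mm by 85 mm) begins 54 mm behind the grasp point. The pads swing forward as they close: fully open they stand 13 mm farther back than shut.
Start: joints at [0.983, 0.104, 0.097, 1.564, 0, 1.353], TCP at [216.863, 559.469, 242.331] pointing down, gripper open.
Joint ranges: [-2.99, 2.99], [-0.84, 1.86], [-1.1, 1.16], [-1.84, 2.11], [-1.51, 1.56], [-3.14, 3.14]. Speed limits (rad/s): [2.22, 2.22, 2.57, 3.14, 3.14, 3.14].

## Interface

Orientations are given as a rotation vector (axis times angle).
In Python, from cell import env gives the robot as it stands. The module is installed in compiled form; this text tells all that it offers. Calls block until the motion is done:
- env.move_ptp(position, orientation): joint-space move of the TCP to a pose.
- env.move_linear(position, speed=150, rot=None): straight line of the TCP; rot=None keeps the orientation; speed is the mean speed in mm/s.
- env.move_j(angles): joint-space move.
- env.command_gripper(opening): opening from 0.0 (shut) to 1.0 (fully open); the grip force is fixed at half the most; returns when the fingers have stopped.
- env.sleep(seconds).
- env.solve_ik(position, orientation): joint angles nearest the present ones, or None.
- env.get_state(): the state.
- env.get_image(name): name is "side" or "top" or "wrist"; returns a dict with "frame" (400x640x3 uint8, red, green, blue), "fx", "fy", "cx", "cy" (pixels), "k1" (the pictures are not rectified: a ray, as slopes to the right and down, at radius r is drawn at 1 + k1 r^2 times it, then the intrinsics apply), "T" (4x4, takes a point from camera to world coordinates); the wrist camera has in their place "T_tool_cam" (4x4, takes a point from camera to tool coordinates, whose origin is the TCP and whose axes are the flange's). Camera axes: x right, y down, z forward; pixel columns grow to the right and rows downward; lengths in mm; the calibration is good to about 2 mm. A picture is of the moment at which its call begins: read the wrist's pose just before it. There is no depth.
A pose or a line that the arm cannot do raises env.Unreachable and nothing moves.
- env.job_done(): hands the job in; it is judged then, once.
The state is a dict: "time_s": time; "joints": joint angles; "joint_velocities": joint speeds; "effort": joint torques, N m; "tool_pos": TCP position; "orientation": TCP orientation; "contact_force": force on the tool from outside, world axes, zero at the start; "torque": the same for the moment, N m; "finger_gap": opening from 0.0 (shut) to 1.0 (fully open); "finger_force": force on a finger pad.
Only numpy, scipy, OpenCV 4.12 (cv2) and the standard library are available. Lean on these libraries where they do the work, as an engineer would, in place of code of your own. Each camera call takes 0.05 s, during which the arm holds its last target. There are 200 camera calls.

## Working session

There is one attempt and no reset: what is moved stays moved. The work goes in short steps, each a Python script; the robot and the scene stay as the last script left them, time stands still between calls to the robot, and variables do not carry over. Pictures are saved under pics/ and viewed, at most 14 in all, crops included, and the job is handed in when it is done.

```bash
mkdir -p pics; python3 - <<'E'
from cell import env
import cv2,numpy as np
s=env.get_state();print(s['time_s'],s['tool_pos'],s['orientation'],s['finger_gap'])
for n in("top","side"):
    d=env.get_image(n);cv2.imwrite(f"pics/{n}0.png",d["frame"][:,:,::-1])
    print(n,d["fx"],d["fy"],d["cx"],d["cy"],d["k1"],np.round(d["T"],3).tolist())
E
```

```text
0.0 [216.64275889 559.17205127 241.51541658] [-5.77416027e-01 -3.08753796e+00  1.93937787e-03] 1.0008335355963358
top 362.75197300411855 362.75197300411855 322.3068227660571 196.80584373017916 -0.027972164577869107 [[0.007, -0.991, 0.133, 411.335], [-1.0, -0.008, -0.003, -15.12], [0.004, -0.133, -0.991, 985.104], [0.0, 0.0, 0.0, 1.0]]
side 416.30181549990215 416.30181549990215 315.40374900779125 200.6695912295599 -0.10141907597102326 [[0.847, -0.376, 0.375, 223.759], [-0.531, -0.61, 0.588, -499.488], [0.007, -0.698, -0.716, 681.623], [0.0, 0.0, 0.0, 1.0]]
```

View pics/top0.png

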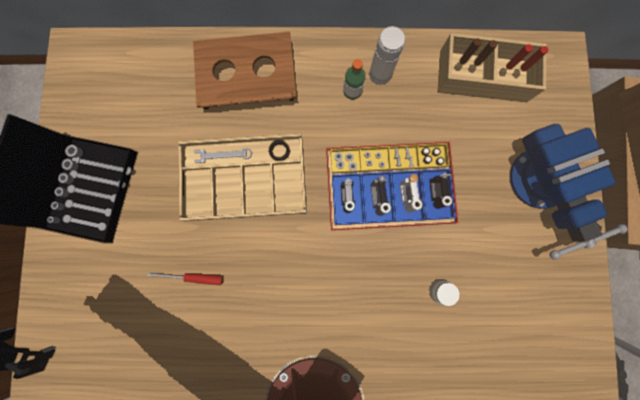

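View pics/side0.png

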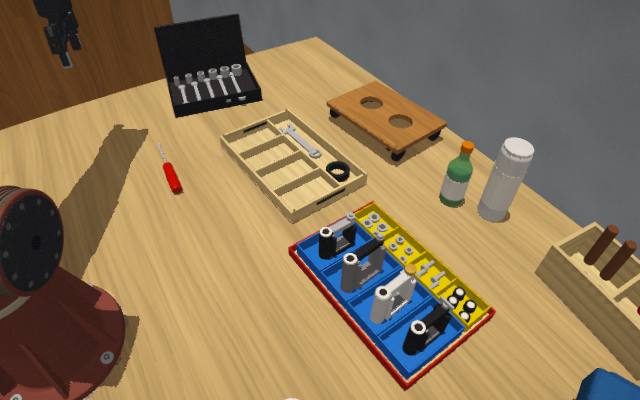

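The top view shows the carry tray on the left (corners about 179,142 / 302,137 / 306,213 / 183,219) and the parts tray on the right (x 328–456, y 143–228). I'll locate both trays by masks and enlarge the bins.

```bash
cat > h.py <<'E'
import cv2,numpy as np
from scipy.spatial.transform import Rotation as R
def rays(d,px,T=None):
    T=d["T"] if T is None else T
    p=(np.atleast_2d(px).astype(float)-[d["cx"],d["cy"]])/[d["fx"],d["fy"]]
    u=p.copy()
    for _ in range(8): u=p/(1+d["k1"]*(u**2).sum(1,keepdims=True))
    v=np.c_[u,np.ones(len(u))]@T[:3,:3].T
    return T[:3,3],v
def plane(d,px,z,T=None):
    o,v=rays(d,px,T); return (o+v*((z-o[2])/v[:,2])[:,None])
def proj(d,P,T=None):
    T=d["T"] if T is None else T
    c=(np.atleast_2d(P)-T[:3,3])@T[:3,:3]
    s=c[:,:2]/c[:,2:]; s=s*(1+d["k1"]*(s**2).sum(1,keepdims=True))
    return s*[d["fx"],d["fy"]]+[d["cx"],d["cy"]]
def cam_T(d,st):
    T=np.eye(4);T[:3,:3]=R.from_rotvec(st["orientation"]).as_matrix();T[:3,3]=st["tool_pos"]
    return T@d["T_tool_cam"]
E
python3 - <<'E'
from h import *
from cell import env
d=env.get_image("top");f=d["frame"]
hsv=cv2.cvtColor(f,cv2.COLOR_RGB2HSV)
red=((hsv[...,0]<8)|(hsv[...,0]>172))&(hsv[...,1]>150)&(hsv[...,2]>90)
red[:, :310]=0;red[:,480:]=0;red[:120]=0;red[250:]=0
blue=(hsv[...,0]>100)&(hsv[...,0]<125)&(hsv[...,1]>150);blue[:,:310]=0;blue[:,480:]=0
def rect(m,z,n):
    pts=np.argwhere(m)[:,::-1]
    w=plane(d,pts,z)[:,:2].astype(np.float32)
    (c,s,a)=cv2.minAreaRect(w);print(n,np.round(c,1),np.round(s,1),round(a,2),len(w))
rect(red,24,"red");rect(blue,20,"blue")
c=plane(d,[(180,142),(302,137),(306,213),(184,219)],36);print(np.round(c,1))
print([round(float(np.linalg.norm(c[i]-c[(i+1)%4])),1) for i in range(4)])
a=cv2.resize(f[130:235,170:315],None,fx=5,fy=5,interpolation=cv2.INTER_CUBIC)
cv2.imwrite("pics/carry.png",a[:,:,::-1])
a=cv2.resize(f[135:235,318:465],None,fx=5,fy=5,interpolation=cv2.INTER_CUBIC)
cv2.imwrite("pics/parts.png",a[:,:,::-1])
E
```

```text
red [ 575. -203.] [222.2 338.9] 3.67 233
blue [ 541.8 -208.2] [126.2 319.4] 3.54 790
[[685.2 368.2  36. ]
 [701.2  38.3  36. ]
 [495.5  24.8  36. ]
 [477.1 345.   36. ]]
[330.3, 206.2, 320.8, 209.4]
```

View pics/carry.png

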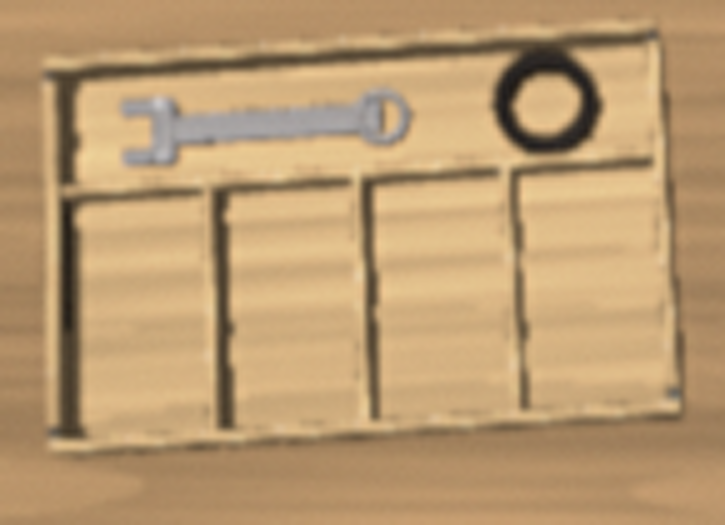

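View pics/parts.png

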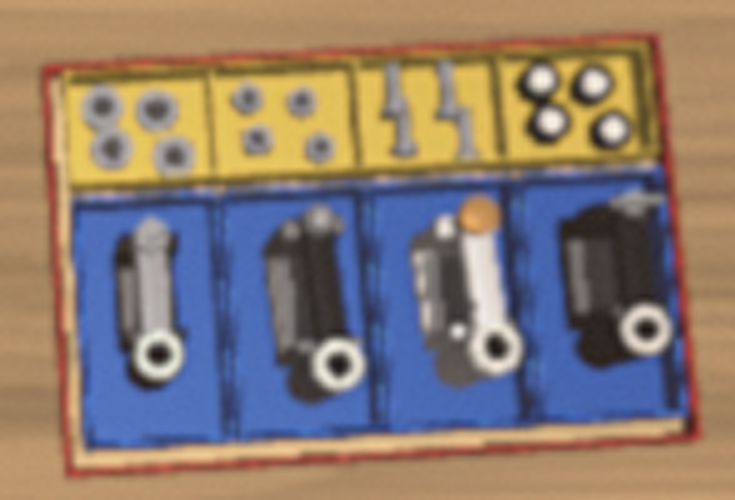

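Order from left to right: small (steel bar, hex nut), tall (grey, black bar), metal (brass knob), wing (black, wing nut). The carry compartments are all empty. Next I'll take closer looks with the wrist camera.

```bash
cat >> h.py <<'E'
def down(yaw,flip=0): return (R.from_euler('z',yaw+np.pi*flip)*R.from_euler('x',np.pi)).as_rotvec()
E
python3 - <<'E'
from h import *
from cell import env
for n,p in(("carry",(530,195,330)),("parts",(480,-205,330))):
    js=[env.solve_ik(list(p),down(0.05,k).tolist()) for k in(0,1)]
    print([None if j is None else np.round(j,2).tolist() for j in js])
    k=0 if js[0] is not None else 1
    env.move_ptp(list(p),down(0.05,k).tolist())
    s=env.get_state();d=env.get_image("wrist")
    cv2.imwrite(f"pics/w_{n}.png",d["frame"][:,:,::-1])
    np.savez(f"w_{n}.npz",T=cam_T(d,s),**{q:d[q] for q in("fx","fy","cx","cy","k1","frame")})
    print(s['time_s'],np.round(s['tool_pos'],1))
print(np.round(d["T_tool_cam"],3).tolist(),d["fx"])
E
```

```text
[[0.12, 0.04, 0.19, 1.72, 0.0, -3.07], [0.12, 0.04, 0.19, 1.72, 0.0, 0.07]]
3.8167 [529.9 195.1 330. ]
[[-0.65, -0.09, 0.06, 1.72, 0.0, 2.44], [-0.65, -0.09, 0.06, 1.72, 0.0, -0.7]]
8.4 [ 480.  -204.9  330. ]
[[-0.001, -0.947, -0.32, 82.58], [1.0, -0.0, -0.001, -0.576], [0.001, -0.32, 0.947, -132.183], [0.0, 0.0, 0.0, 1.0]] 278.99925884006916
```

View pics/w_carry.png

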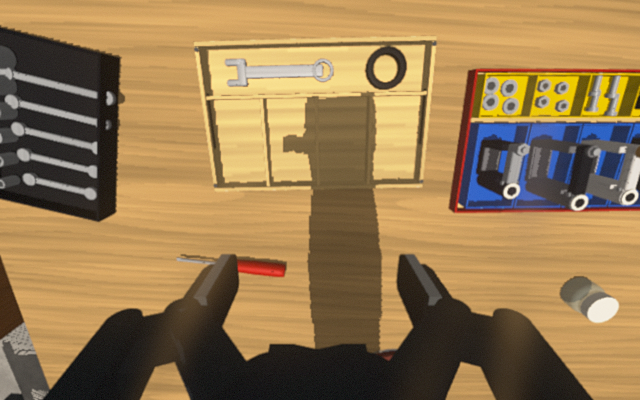

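View pics/w_parts.png

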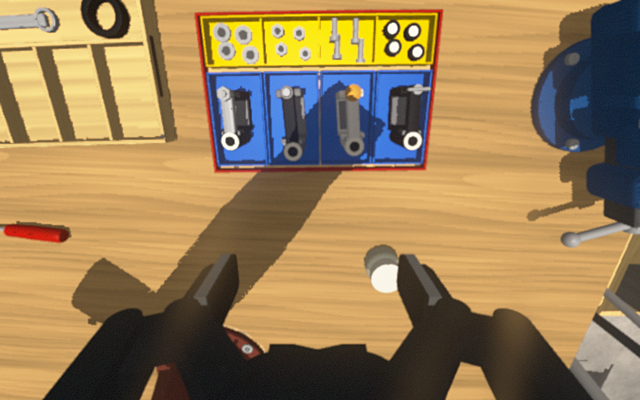

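Carry tray wall-top corners in the wrist view are (195,42), (435,38), (424,187) and (215,188). Sleeve rings sit at (231,141), (292,151), (354,146) and (404,146). I'll triangulate the sleeves against the top view.

```bash
python3 - <<'E'
from h import *
from cell import env
w=dict(np.load("w_carry.npz"));p=dict(np.load("w_parts.npz"))
t=env.get_image("top")
def fit(L,W):
    L=np.array(L);W=W[:,:2];A=L-L.mean(0);B=W-W.mean(0)
    a=np.arctan2((A[:,0]*B[:,1]-A[:,1]*B[:,0]).sum(),(A*B).sum())
    Rm=np.array([[np.cos(a),-np.sin(a)],[np.sin(a),np.cos(a)]])
    o=W.mean(0)-Rm@L.mean(0);return o,a,W-(L@Rm.T+o)
def show(n,L,W):
    o,a,r=fit(L,W);print(n,np.round(o,1),round(a,3),np.round(r,1).tolist(),[round(float(np.linalg.norm(W[i]-W[(i+1)%4])),1) for i in range(4)])
Lc=[(140,166),(140,-166),(-70,-166),(-70,166)]
show("carry top",Lc,plane(t,[(179,142.4),(301.4,135.4),(306,212),(180,219.4)],36))
show("carry wr",Lc,plane(w,[(195,42),(435,38),(424,187),(214,188)],36))
Lp=[(141,168),(141,-168),(-71,-168),(-71,168)]
show("parts wr",Lp,plane(p,[(196,12),(442,11),(427,169),(215,170)],24))
show("parts top",Lp,plane(t,np.array([(43,68),(657,37),(697,437),(70,472)])/5+[318,135],24))
wp=[(231,141),(292,151),(354,146),(404,146)];tp=np.array([(158,355),(338,363),(495,347),(646,330)])/5+[318,135]
for a,b,n in zip(wp,tp,("small","tall","metal","wing")):
    o1,v1=rays(p,a);o2,v2=rays(t,b);v1,v2=v1[0],v2[0]
    s=np.linalg.lstsq(np.c_[v1,-v2],o2-o1,rcond=None)[0]
    A,B=o1+s[0]*v1,o2+s[1]*v2;print(n,np.round((A+B)/2,1),round(float(np.linalg.norm(A-B)),1))
E
```

```text
carry top [556.  195.4] 0.068 [[-0.3, 0.3], [-1.3, 0.7], [0.6, -0.2], [1.0, -0.7]] [331.5, 208.2, 331.5, 208.7]
carry wr [558.9 197.4] 0.065 [[-0.2, -1.1], [-0.8, 3.9], [-1.1, -2.7], [2.1, -0.1]] [327.0, 210.8, 334.5, 207.6]
parts wr [ 541.2 -205.3] 0.057 [[4.6, 1.0], [3.2, 1.3], [-4.2, -3.2], [-3.5, 0.8]] [335.6, 219.7, 340.0, 220.1]
parts top [ 538.6 -206.1] 0.062 [[3.9, 1.2], [3.7, -0.3], [-3.9, 0.3], [-3.7, -1.1]] [337.5, 219.6, 334.6, 219.8]
small [510.9 -85.8  79.1] 1.9
tall [ 505.1 -171.4  104.1] 2.9
metal [ 514.4 -251.7   92.6] 2.4
wing [ 520.3 -314.2  117.6] 10.8
```

Heights agree: small 79 mm and metal 93 mm, against 79 and 91 expected. The tray yaw is about 0.06 rad. Next, a close-up of each oarlock for its bar position and yaw.

```bash
python3 - <<'E'
from h import *
from cell import env
p=dict(np.load("w_parts.npz"))
S={"small":((231,141),79),"tall":((292,151),99),"metal":((354,146),91),"wing":((404,146),85)}
ims=[]
for n,(px,z) in S.items():
    s=plane(p,px,z)[0]; q=[s[0]+32,s[1]+2,z+125]
    env.move_ptp([float(v) for v in q],down(0.06,1).tolist())
    st=env.get_state();d=env.get_image("wrist");T=cam_T(d,st)
    np.savez(f"c_{n}.npz",T=T,**{k:d[k] for k in("fx","fy","cx","cy","k1","frame")})
    print(n,np.round(s,1),np.round(st["tool_pos"],1),round(st["time_s"],2))
    ims.append(cv2.resize(d["frame"][110:260,220:420],(400,300),interpolation=cv2.INTER_CUBIC))
m=np.vstack([np.hstack(ims[:2]),np.hstack(ims[2:])]);cv2.imwrite("pics/close.png",m[:,:,::-1])
E
```

```text
small [511.7 -85.3  79. ] [543.7 -83.4 204.1] 10.95
tall [ 505.3 -170.    99. ] [ 537.2 -169.1  224.2] 11.44
metal [ 514.7 -250.9   91. ] [ 546.6 -248.6  215.3] 11.92
wing [ 517.4 -318.8   85. ] [ 549.5 -316.4  209.8] 12.34
```

View pics/close.png

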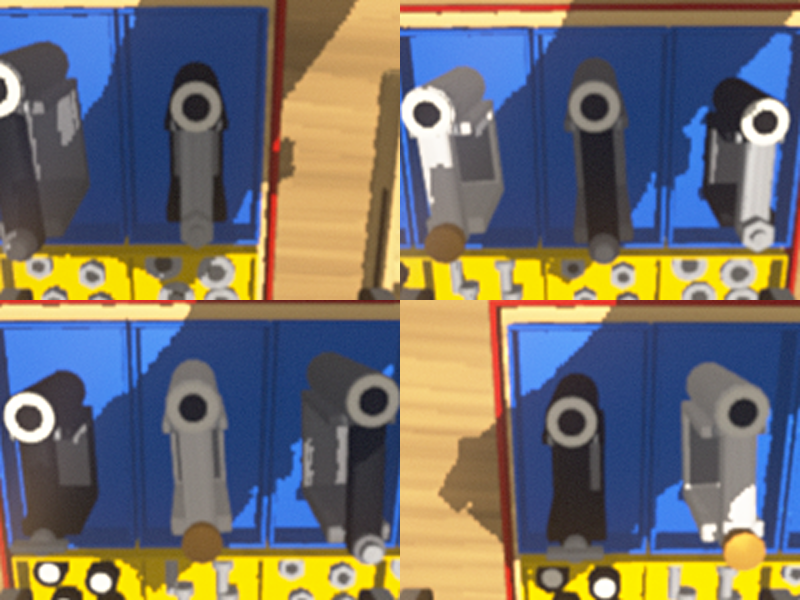

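Each oarlock is centred in its close-up: sleeve rings near montage (196,106), (595,107), (193,407) and (571,421), with nuts about 130 px below. Window and sleeve sizes put the sleeve centre 34, 40, 37 and 36 mm from the bar middle (small, tall, metal, wing).

```bash
cat >> h.py <<'E'
SPEC={ # name: z top standing, sleeve->bar, sleeve->centre, sleeve px, nut px (montage tile), tile offset
"small":(79,34,25,(196,106),(197,234),12,120),"tall":(99,40,31,(195,107),(203,247),10,40),
"metal":(91,37,28,(193,107),(202,240),12,-40),"wing":(85,36,27,(171,121),(177,245),13,-120)}
def locate(n):
    zt,db,dc,s,u,h,_=SPEC[n];d=dict(np.load(f"c_{n}.npz"))
    f=lambda q:(np.array(q)/2+[220,110])
    A=plane(d,f(s),zt)[0];B=plane(d,f(u),zt+h)[0];v=(B-A)[:2];L=np.linalg.norm(v);yaw=np.arctan2(v[1],v[0])
    e=np.array([np.cos(yaw),np.sin(yaw)]);return A[:2],A[:2]+e*db,yaw,L
CO=np.array([557.5,196.5]);CY=0.066
E
python3 - <<'E'
from h import *
from cell import env
for n in SPEC:
    A,b,y,L=locate(n);print(n,A.round(1),b.round(1),round(y,3),round(L,1))
    c=CO+R.from_euler('z',CY).as_matrix()[:2,:2]@[9,SPEC[n][6]]
    for p,a in((b,y),(c,CY)):
        for z in(50,230): j=env.solve_ik([float(p[0]),float(p[1]),z],down(a,1).tolist());print(None if j is None else np.round(j,2))
E
```

```text
small [512.1 -83.9] [546.  -81.7] 0.067 59.7
[-0.39  0.02 -0.34  1.21  0.   -0.45]
[-0.39 -0.04 -0.08  1.54  0.   -0.45]
[ 0.31  0.28 -0.05  1.23  0.    0.25]
[0.31 0.23 0.22 1.55 0.   0.25]
tall [ 506.1 -170. ] [ 545.9 -165.4] 0.115 67.2
[-0.52  0.07 -0.29  1.21  0.   -0.64]
[-0.52  0.01 -0.02  1.54  0.   -0.64]
[ 0.18  0.19 -0.16  1.22  0.    0.12]
[0.18 0.14 0.11 1.54 0.   0.12]
metal [ 515.2 -250.4] [ 551.9 -245.7] 0.128 62.3
[-0.64  0.17 -0.18  1.22  0.   -0.76]
[-0.64  0.11  0.09  1.54  0.   -0.76]
[ 0.05  0.13 -0.22  1.21  0.   -0.02]
[ 0.05  0.07  0.04  1.54  0.   -0.02]
wing [ 525.5 -328.1] [ 561.3 -324.4] 0.104 57.9
[-0.73  0.3  -0.03  1.24  0.   -0.83]
[-0.73  0.25  0.24  1.56  0.   -0.83]
[-0.09  0.1  -0.26  1.21  0.   -0.16]
[-0.09  0.04  0.01  1.54  0.   -0.16]
```

Positions agree with the bin centres. I'll pack the small one first, with force checks and a look afterwards.

```bash
cat >> h.py <<'E'
def pack(env,n):
    zt=SPEC[n][0];_,b,y,_=locate(n);b=[float(v) for v in b];g=zt-15.
    c=CO+R.from_euler('z',CY).as_matrix()[:2,:2]@[9,SPEC[n][6]];c=[float(v) for v in c]
    def rep(t):
        s=env.get_state();print(n,t,round(s["time_s"],1),np.round(s["tool_pos"],1),"F",np.round(s["contact_force"],1),"gap",round(s["finger_gap"],3),"ff",np.round(s["finger_force"],1));return s
    env.command_gripper(0.5)
    env.move_ptp([*b,zt+50.],down(y,1).tolist())
    env.move_linear([*b,g],speed=80);rep("at")
    env.command_gripper(0.0);s=rep("grip")
    if s["finger_gap"]<0.1: raise SystemExit("missed")
    env.move_linear([*b,g+85],speed=100);rep("lift")
    env.move_ptp([*c,g+82],down(CY,1).tolist())
    env.move_linear([*c,g+12],speed=100)
    env.move_linear([*c,g-2],speed=30);rep("down")
    env.command_gripper(0.5);rep("open")
    env.move_linear([*c,g+70],speed=100);rep("end")
E
python3 - <<'E'
from h import *
from cell import env
pack(env,"small")
d=env.get_image("wrist");t=env.get_image("side")
a=cv2.resize(t["frame"][90:390,200:500],(400,400))
m=np.hstack([d["frame"][:,120:520],a]);cv2.imwrite("pics/a1.png",m[:,:,::-1])
E
```

```text
small at 14.8 [546.4 -81.8  64.6] F [-0.   0.6  0.2] gap 0.501 ff 0.0
small grip 15.2 [546.5 -81.9  64.7] F [ 0.3 -1.1  3.7] gap 0.175 ff 58.9
small lift 16.2 [545.6 -81.5 148.1] F [-0.4  0.3 -2.6] gap 0.174 ff 58.4
small down 19.1 [558.4 316.8  61.8] F [-0.1  0.5 -0.4] gap 0.174 ff 58.5
small open 19.5 [558.6 316.9  62.1] F [-0.5 -0.6 -0.1] gap 0.5 ff 0.0
small end 20.4 [558.2 316.7 133.2] F [-0.3 -0.1 -0.9] gap 0.505 ff 0.0
```

View pics/a1.png

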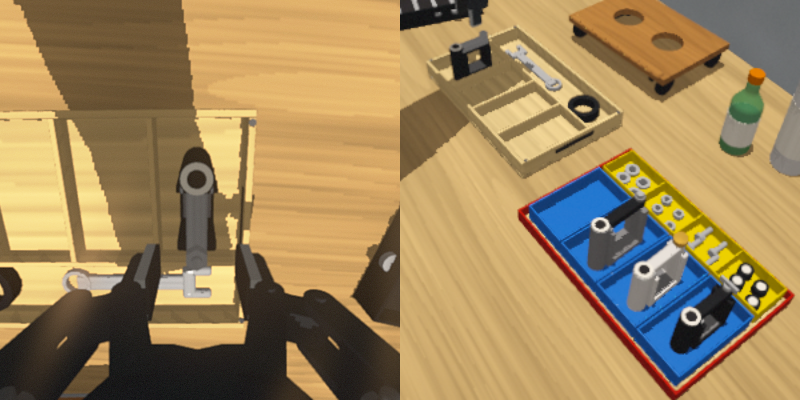

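The small oarlock stands upright in the leftmost compartment (side view about 470,55), and in the wrist view it is clear of the walls. On to the other three.

```bash
python3 - <<'E'
from h import *
from cell import env
for n in("tall","metal","wing"): pack(env,n)
s=env.get_state()["tool_pos"]
env.move_ptp([480.,-205.,330.],down(0.05,1).tolist())
t=env.get_image("side");u=env.get_image("top")
a=cv2.resize(t["frame"][90:240,200:400],(400,300),interpolation=cv2.INTER_CUBIC)
b=cv2.resize(u["frame"][130:235,170:310],(400,300),interpolation=cv2.INTER_CUBIC)
cv2.imwrite("pics/a2.png",np.hstack([a,b])[:,:,::-1])
E
```

```text
tall at 23.4 [ 546.2 -165.6   84.6] F [-0.1  0.8 -0.7] gap 0.496 ff 0.0
tall grip 23.8 [ 546.3 -165.7   84.7] F [0.7 0.2 3.4] gap 0.178 ff 59.0
tall lift 24.8 [ 545.5 -165.2  168.1] F [-0.5 -0.9 -2.4] gap 0.177 ff 58.4
tall down 27.7 [563.7 237.   81.8] F [-0.6  0.4 -1.9] gap 0.171 ff 58.5
tall open 28.1 [563.9 237.   82.1] F [-0.5 -0.7 -0.4] gap 0.498 ff 0.0
tall end 29.0 [563.5 236.9 153.2] F [-0.9 -1.8  0.3] gap 0.5 ff 0.0
metal at 31.9 [ 552.3 -246.    76.6] F [-0.4  0.6  0.5] gap 0.503 ff 0.0
metal grip 32.2 [ 552.4 -246.1   76.8] F [ 0.7 -0.5  3.6] gap 0.177 ff 59.2
metal lift 33.2 [ 551.6 -245.4  160.1] F [ 0.4  0.4 -3.7] gap 0.176 ff 58.5
metal down 36.2 [569.  157.2  73.8] F [ 0.1 -0.4 -2.2] gap 0.175 ff 58.5
metal open 36.6 [569.3 157.2  74.2] F [ 0.3  0.2 -0.3] gap 0.503 ff 0.0
metal end 37.5 [568.7 157.1 145.3] F [ 0.2  0.1 -0.9] gap 0.502 ff 0.0
wing at 40.4 [ 561.7 -324.7   70.7] F [-0.4 -0.1 -1.1] gap 0.502 ff 0.0
wing grip 40.8 [ 561.7 -324.7   70.7] F [ 0.3 -1.1  2.9] gap 0.178 ff 58.5
wing lift 41.8 [ 561.  -324.1  154. ] F [-0.1  0.9 -2.2] gap 0.176 ff 58.2
wing down 44.7 [574.3  77.4  67.8] F [ 0.1  0.1 -1.6] gap 0.178 ff 58.2
wing open 45.1 [574.5  77.3  68.1] F [-0.1  0.1  0.2] gap 0.501 ff 0.0
wing end 46.0 [574.   77.4 139.3] F [ 0.2  0.4 -0.6] gap 0.497 ff 0.0
```

View pics/a2.png

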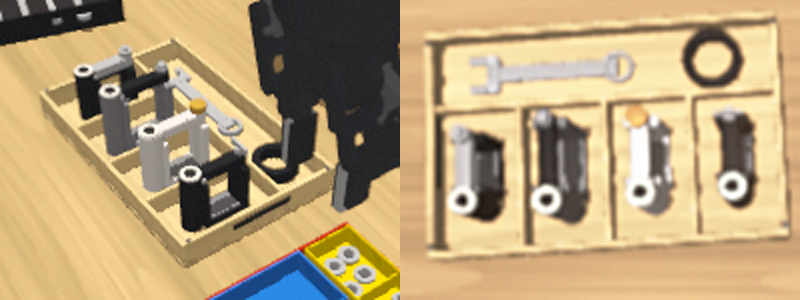

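All four stand upright, one in each compartment, in the order small, tall, metal, wing. The arm is clear of them.

```bash
python3 -c "
from cell import env
print(env.job_done())"
```

```text
the job is handed in; nothing more can be done
None
```

The four oarlocks are in the carry tray and the job is handed in: one upright in each compartment, left to right small, tall, metal, wing as in the bins, with about 46 s of the 112 s used by the last placement.

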